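Refill the dishwasher-tablet tub and lock its bayonet lid

ROBOT

A 7-joint arm with a two-finger parallel gripper is mounted at the origin on a cart in front of the work surface, level with it; the furniture and walls round the work are solid. World frame = base frame: x ahead of the robot, y to its left, z up, the work surface at z = 0. Lengths are in m, angles in rad, forces in N, time in s.
With the tool pointing down it reaches from about 0.4 to 0.85 m from the base axis. Payload 4.5 kg.
Tool frame: the origin (TCP) lies on the centre line of the jaws, within the pads' length; the fingertips stand manip.nose_length ahead of it and the grasp point (between the pads) lies 5 mm behind it (manip.nose_length is the distance from the TCP to the fingertips, in m); z points along the fingers, x is the direction in which the jaws open and shut, and the axes are right-handed (so a half turn about z gives the same grasp; the last joint's range is limited). The gripper opens to 88 mm and grips with 3 to 60 N. Pads are 18 mm wide; open, the fingers measure 123 mm over their backs; the gripper's body (75 mm by 187 mm) begins 45 mm behind the grasp point.
Start: joints at [1.213, 0.689, -0.195, 1.565, 0.157, 0.902, -0.215], TCP at [0.239, -0.578, 0.253] pointing down, gripper open.
Joint ranges: [-3.01, 3.01], [-0.46, 2.08], [-1.47, 1.51], [0.13, 2.56], [-1, 4.14], [0.04, 2.09], [-2.66, 2.66]. Speed limits (rad/s): [2.57, 2.57, 3.14, 3.14, 3.14, 3.14, 3.14].

INTERFACE

Orientations are given as a unit quaternion [x, y, z, w].
In Python, from workcell import manip, cams gives the robot as it stands.
- The arm moves only by the tool move_arm, never from a script. Its argument "rows" is a list of rows, each a list of 5 numbers: the finger opening in mm, from 0 to 88.1, then the shift along the world's x, y, z in mm, then the turn about the world's z in degrees. In form: [[gripper, dx, dy, dz, turn], ...]. A call has 1 to 10 rows; each row is the pose to reach, as a shift and turn from the pose commanded when the call began; what a row does not reach only later rows make up. A row lasts 1/12 s, in which the tool goes at most 41.7 mm and 7.16 degrees, less where a joint would pass 70% of its speed; a pose out of reach is approached as far as the arm can. A call with a gripper value outside its range is refused whole. The fingers move at their own pace and stop on an object; the grip force is fixed at half the most. Time passes only in rows, so rows that repeat a pose let the fingers close. It gives the time, the measured TCP pose, the force and the opening at its end, in the units of the state.
- manip.get_state(): the state, without advancing time (a new reading comes with each control period).
- cams.read_camera(name): name is "side" or "top" or "wrist"; returns the picture (420x560x3 uint8, red, green, blue); there is no depth.
- cams.camera_model(name): a dict with "vfov" (degrees; the focal length in pixels is half the picture's height over the tangent of half this angle, whatever the lens; pixels are square), "cx", "cy" (the principal point, pixels), "k1" (the pictures are not rectified: a ray, as slopes to the right and down, at radius r is drawn at 1 + k1 r^2 times it, then the intrinsics apply), "extrinsics" (4x4, takes a point from world to camera coordinates). Camera axes: x right, y up, looking along -z (the intrinsics and any distortion apply to the point x, -y, -z); pixel columns grow to the right and rows downward; lengths in m; the calibration is good to about 2 mm. A picture is of the moment at which its call begins: read the wrist's pose just before it. camera_model takes no time and is no camera call; for the wrist camera it gives the pose at the moment of the call.
- manip.job_done(): hands the job in, once; it reports no verdict.
The state is a dict: "time": time; "q": joint angles; "qvel": joint speeds; "tau": joint torques, N m; "tool_pos": TCP position; "tool_rot": TCP orientation; "force": force on the tool from outside, world axes, zero at the start; "moment": the same for the moment, N m; "finger_gap": opening from 0.0 (shut) to 1.0 (fully open).
Only numpy, scipy, OpenCV 4.12 (cv2) and the standard library are available. Lean on these libraries where they do the work, as an engineer would, in place of code of your own. Each camera call takes 0.05 s, during which the arm holds its last target. There are 200 camera calls.

TASK

Refill the dishwasher-tablet tub through the funnel that stands in its mouth: tip in the tablets that are in the scoop and add every loose tablet from the worktop, then stand the funnel upright on the worktop beside the tub. Close the tub with its bayonet lid: lugs into the slots, press down against the spring, turn a quarter turn clockwise until it clicks, and let go. Leave the empty scoop lying flat on the worktop and do not disturb the mug and the salt shaker.

Things in the scene. Friction and masses are not known exactly. Their poses are not given: they have to be found in the camera images.
- tub: Round white tub, 100 mm across, 105 mm high, fixed. Origin: centre of its underside, z up. Inside, below the flange, 92 mm wide, floor 6 mm up, domed to 19 mm in the middle. Inside the rim a flange with a 64 mm bore has two opposite slots, 21 mm wide, out to radius 45 mm, at the tub's +x and -x; a small steel mark on the outer wall shows each. Lid locks with its x axis (either way) along the tub's y axis.
- tub_mouth (a point): Centre of the tub's mouth, level with the rim, 105 mm above the worktop. Bayonet: lugs down through the slots, press about 5 mm more against the spring ring (about 12 N) so that they come under the flange, turn 90 degrees clockwise seen from above (stop at about 97), let go: the ring lifts the lid into recesses (play 6 degrees either way). Counter-clockwise is blocked.
- seal (a joint): Black spring-loaded sealing ring on the tub, radius 42 to 50 mm. 0: up, its top 7 mm above the rim; 0.006: fully pressed down. About 3 N to start it, 14 N at the bottom.
- lid: White lid, 0.12 kg. Origin: centre of the hub's underside, z up. Hub 60 mm across, 18 mm high; at its foot two lugs (15 mm wide, 6 mm thick, out to radius 40 mm) at the lid's +x and -x; above it a plate 100 mm across, 6 mm thick, and a grip bar. Starts standing on its hub. Origin's height over the tub's: 94 mm when the lugs are in the slots and it rests on the ring, 88 pressed down, about 93 locked.
- lid_bar (a point): Centre of the lid's steel grip bar: 66 mm along the lid's x (in line with the lugs), 16 mm wide along y, 32 mm tall (24, the top of the plate, to 56 mm above the lid's origin); this point is 40 mm above the lid's origin.
- funnel: Wide steel funnel, 0.15 kg, 84 mm tall: spout 59 mm outside, 53 mm inside, 30 mm long, then a collar 96 mm across, 3 mm thick, then a cone up to 122 mm across. Origin: centre of the spout's lower end, z up. Starts in the tub's mouth, collar on the sealing ring (origin 82 mm, top edge 166 mm above the worktop). It can stand by itself on its spout.
- funnel_tab (a point): Centre of the funnel's black tab outside its upper edge: 74 mm from the axis along the funnel's +x, 70 mm above its origin; the tab is 30 mm along x (free part about 25 mm), 12 mm wide along y, 32 mm tall (54 to 86 mm above the origin).
- scoop: Flat-bottomed aluminium scoop lying on the worktop, 0.16 kg, 112 mm long, 62 mm wide, open mouth at its +x end, back wall 36 mm high at x = -56 mm, side walls 34 falling to 20 mm. Floor 3 mm thick. Origin: centre of its underside, z up. Tablets lie in it.
- scoop_grip (a point): Grasp point of the scoop's black handle, 86 mm behind the scoop's origin (-x), 30 mm above its underside. The handle runs along x from -53 to -113 mm, is 14 mm wide along y and 26 mm tall (17 to 43 mm up).
- scoop_mouth (a point): Middle of the scoop's mouth edge: 56 mm ahead of its origin (+x), level with the inner floor.
- mug: Striped mug, 90 mm tall, 121 mm over the handle; origin under its centre. A bystander.
- salt_shaker: Salt shaker, 44 mm wide, 90 mm tall; origin under its centre. A bystander.
- tablet_1_mid (a point): A dishwasher tablet like the others (slab 28 x 22 x 14 mm with rounded edges, 18 g, white with a grey middle layer). The point is its centre, half-way up; x along its 28 mm side, y along its 22 mm side, z (14 mm) up. Starts in the scoop; may be absent.
- tablet_2_mid (a point): A dishwasher tablet like the others (slab 28 x 22 x 14 mm with rounded edges, 18 g, white with a grey middle layer). The point is its centre, half-way up; x along its 28 mm side, y along its 22 mm side, z (14 mm) up. Starts in the scoop; may be absent.
- tablet_3_mid (a point): A dishwasher tablet like the others (slab 28 x 22 x 14 mm with rounded edges, 18 g, white with a grey middle layer). The point is its centre, half-way up; x along its 28 mm side, y along its 22 mm side, z (14 mm) up. Starts in the scoop; may be absent.
- tablet_4_mid (a point): A dishwasher tablet like the others (slab 28 x 22 x 14 mm with rounded edges, 18 g, white with a grey middle layer). The point is its centre, half-way up; x along its 28 mm side, y along its 22 mm side, z (14 mm) up. Starts in the scoop; may be absent.
- tablet_5_mid (a point): A dishwasher tablet like the others (slab 28 x 22 x 14 mm with rounded edges, 18 g, white with a grey middle layer). The point is its centre, half-way up; x along its 28 mm side, y along its 22 mm side, z (14 mm) up. Starts lying loose on the worktop; may be absent.
- tablet_6_mid (a point): A dishwasher tablet like the others (slab 28 x 22 x 14 mm with rounded edges, 18 g, white with a grey middle layer). The point is its centre, half-way up; x along its 28 mm side, y along its 22 mm side, z (14 mm) up. Starts lying loose on the worktop; may be absent.
- tablet_7_mid (a point): A dishwasher tablet like the others (slab 28 x 22 x 14 mm with rounded edges, 18 g, white with a grey middle layer). The point is its centre, half-way up; x along its 28 mm side, y along its 22 mm side, z (14 mm) up. Starts lying loose on the worktop; may be absent.
Mind the look-alikes: they are no part of the job. What is shaped like the part that bears tablet_5_mid but purple or turquoise is not meant.

How it is judged:
On the way, in this order (a step that is already met when the one before it is completed fails the run):
1. every tablet is in the tub while the funnel is still in the tub's mouth (horizontal distance between each of tablet_1_mid, tablet_2_mid, tablet_3_mid, tablet_4_mid, tablet_5_mid, tablet_6_mid, tablet_7_mid and tub below 0.05 m and z of tablet_1_mid in the frame of tub between 0.005 and 0.076 m and z of tablet_2_mid in the frame of tub between 0.005 and 0.076 m and z of tablet_3_mid in the frame of tub between 0.005 and 0.076 m and z of tablet_4_mid in the frame of tub between 0.005 and 0.076 m and z of tablet_5_mid in the frame of tub between 0.005 and 0.076 m and z of tablet_6_mid in the frame of tub between 0.005 and 0.076 m and z of tablet_7_mid in the frame of tub between 0.005 and 0.076 m and horizontal distance between funnel and tub below 0.01 m and z of funnel in the frame of tub below 0.095 m and angle between funnel's own z axis and vertical below 0.15 rad), for 0.2 s.
2. the funnel stands upright on the worktop beside the tub (height (world z) of funnel between -0.01 and 0.01 m and angle between funnel's own z axis and vertical below 0.1 rad and horizontal distance between funnel and tub above 0.1 m), for 0.2 s.
3. the lid is locked: pressed in, turned a quarter turn clockwise and risen into its recesses (horizontal distance between lid and tub below 0.004 m and z of lid in the frame of tub between 0.091 and 0.0965 m and angle between the x axis of lid and the y axis of tub, either way round below 0.16 rad and angle between lid's own z axis and vertical below 0.06 rad), for 0.2 s.
At the end, for the whole second after the job is handed in: All tablets in the tub (centre under 76 mm); lid locked: centred within 4 mm, origin 91 to 96.5 mm over the tub's, bar square to the slots within 0.16 rad, level; funnel and scoop upright on the worktop (within 10 mm, 0.1 rad), funnel axis over 100 mm from the tub's; all released, at rest (all of step 2 and all of step 3 and horizontal distance between each of tablet_1_mid, tablet_2_mid, tablet_3_mid, tablet_4_mid, tablet_5_mid, tablet_6_mid, tablet_7_mid and tub below 0.05 m and z of tablet_1_mid in the frame of tub between 0.005 and 0.076 m and z of tablet_2_mid in the frame of tub between 0.005 and 0.076 m and z of tablet_3_mid in the frame of tub between 0.005 and 0.076 m and z of tablet_4_mid in the frame of tub between 0.005 and 0.076 m and z of tablet_5_mid in the frame of tub between 0.005 and 0.076 m and z of tablet_6_mid in the frame of tub between 0.005 and 0.076 m and z of tablet_7_mid in the frame of tub between 0.005 and 0.076 m and height (world z) of scoop between -0.01 and 0.01 m and angle between scoop's own z axis and vertical below 0.1 rad and linear speed of each of lid, funnel, scoop below 0.02 m/s); the robot touches nothing.
It fails at once if the mug is pushed away or tipped over (distance of mug from where it was at the start of the episode above 0.04 m or angle between mug's own z axis and vertical above 0.5 rad).
It fails at once if the salt shaker is pushed away or tipped over (distance of salt_shaker from where it was at the start of the episode above 0.04 m or angle between salt_shaker's own z axis and vertical above 0.5 rad).
Of tablet_1, tablet_2, tablet_3, tablet_4 only 2 to 4 are there at a start; the rules pass over those that are not, and their reading is None.
Of tablet_5, tablet_6, tablet_7 only 2 to 3 are there at a start; the rules pass over those that are not, and their reading is None.
At some moment in a run one of lid, tablet_5, tablet_6, tablet_7 may be knocked a few centimetres aside while the robot is not near it.
It also fails if it takes over 200 s, if anything falls off the work surface, if the arm or the gripper's body presses on something with over 40 N, if the wrist force passes 120 N, or if a joint passes its speed limit or range.

## Working session

There is one attempt and no reset: what is moved stays moved. The work goes in short steps, Python scripts to look and compute and a tool call to move; the robot and the scene stay as the last step left them, time stands still between calls to the robot, and variables do not carry over. Pictures are saved under pics/ and viewed, about 12 in all and at most 16, crops included, and the job is handed in when it is done.

Besides the shell and the picture viewer there is one more tool, called in YAML: its name, and indented under it one key for each argument. move_arm: Moves the arm, as the interface text tells. Its arguments: {"type":"object","properties":{"rows":{"type":"array"}},"required":["rows"]}

```bash
mkdir -p pics
cat > h.py <<'E'
from workcell import manip, cams
import numpy as np, cv2
from scipy.spatial.transform import Rotation as R
def model(n):
    m=cams.camera_model(n); f=210/np.tan(np.radians(m['vfov'])/2); return m,f,np.array(m['extrinsics'])
def pix(P,n,M=None):
    m,f,E=M or model(n); c=(E[:3,:3]@np.atleast_2d(P).T).T+E[:3,3]
    s=np.c_[c[:,0]/-c[:,2],-c[:,1]/-c[:,2]]; r2=(s**2).sum(1,keepdims=True); s=s*(1+m['k1']*r2)
    return s*f+[m['cx'],m['cy']]
def world(uv,n,z,M=None):
    m,f,E=M or model(n); d=(np.atleast_2d(uv).astype(float)-[m['cx'],m['cy']])/f; s=d.copy()
    for _ in range(20): s=d/(1+m['k1']*(s**2).sum(1,keepdims=True))
    D=np.c_[s[:,0],-s[:,1],-np.ones(len(s))]@E[:3,:3]; o=-E[:3,:3].T@E[:3,3]
    return o+D*((z-o[2])/D[:,2:])
def snap(n,name):
    M=model(n); im=cams.read_camera(n); cv2.imwrite(f'pics/{name}.png',im[:,:,::-1]); return M,im
E
python3 - <<'E'
from h import *
s=manip.get_state(); print(s, manip.nose_length)
for n in ('side','top','wrist'):
    M,im=snap(n,n+'0'); print(n,-M[2][:3,:3].T@M[2][:3,3],M[1],M[0]['k1'])
a=cv2.imread('pics/top0.png');cv2.imwrite('pics/top0b.png',cv2.resize(a,(800,600),interpolation=cv2.INTER_CUBIC))
a=cv2.imread('pics/side0.png');cv2.imwrite('pics/side0b.png',cv2.resize(a,(800,600),interpolation=cv2.INTER_CUBIC))
E
```

```text
{'time': 0.0, 'q': array([ 1.21281864,  0.689966  , -0.19452826,  1.56633146,  0.15730446,
        0.90250284, -0.21509098]), 'qvel': array([ 0.00041842, -0.00032979,  0.00081719, -0.00167467, -0.00115285,
        0.00148878,  0.00063231]), 'tau': array([ 3.42363173e-04, -5.27569306e+01, -1.26690645e+00, -1.53426397e+01,
       -5.26798808e-02,  6.58236619e-03,  1.76346362e-04]), 'tool_pos': array([ 0.23837692, -0.57710443,  0.25192495]), 'tool_rot': array([ 8.31242604e-01, -5.55909084e-01, -7.87940881e-04, -4.49825453e-04]), 'force': array([-0.52867537,  0.25071553, -0.11383414]), 'moment': array([ 0.00407142, -0.021685  ,  0.02731327]), 'finger_gap': 1.0011348410810303} 0.014
side [0.33857114 0.71807629 0.80440499] 444.98327856941916 -0.07452307181400981
top [0.39308392 0.01715319 1.19490862] 481.17162517660717 0.022872828816969518
wrist [ 0.29881155 -0.55191304  0.38375315] 296.0224258523413 -0.04894967205566613
```

View pics/top0b.png

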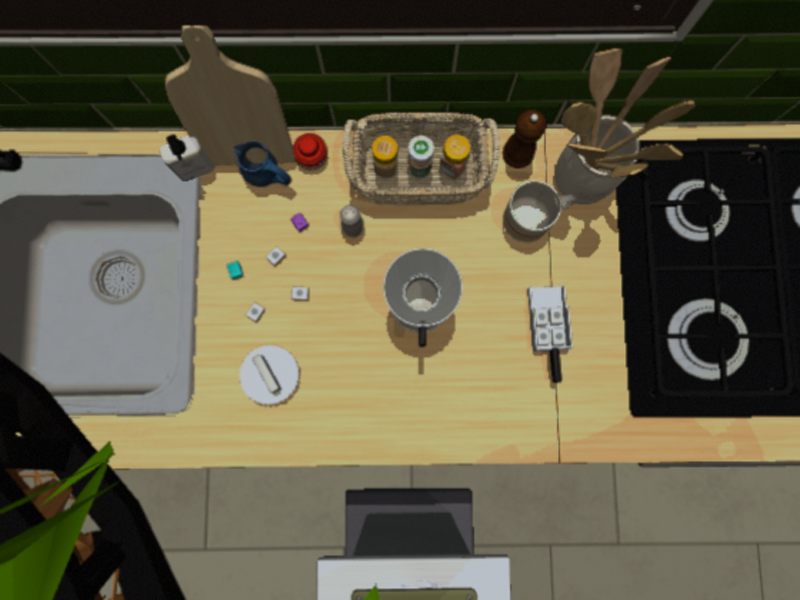

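View pics/side0b.png

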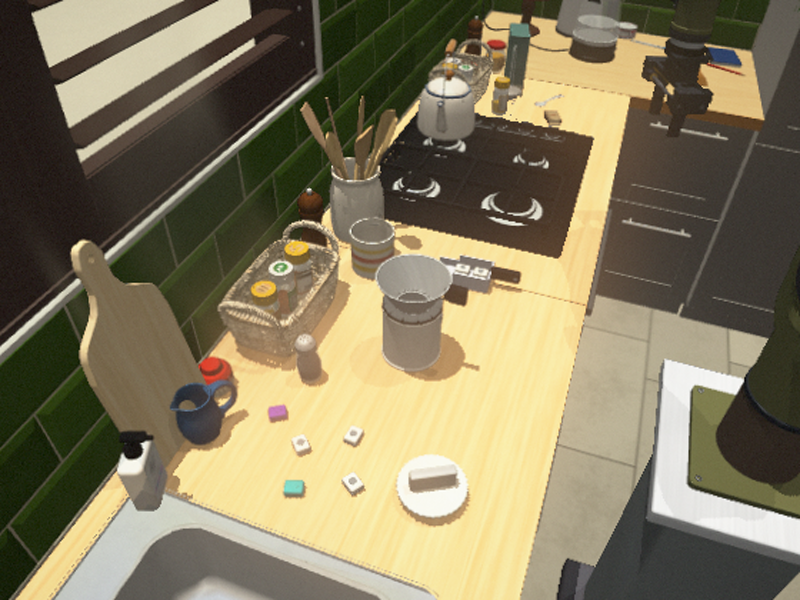

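Run:
```python
from h import *
k=560/800
M=model('top')
for nm,uv,z in [('funnelrim',(423,288),.166),('tab',(422.5,336),.168),('mughole',(534,208),.09),('salt',(350,214),.09),('lidplate',(269,376),.024),('bar1',(258,358),.056),('bar2',(275,391),.056),('t',(276,256),.014),('t',(300,293),.014),('t',(255,312),.014),('scoopmouthL',(530,288),.02),('R',(564,287),.02),('handleend',(556,380),.043),('handlefront',(553,350),.043),('tabs',(542,318),.017),('',(558,316),.017),('',(543,337),.017),('',(559,336),.017)]:
    print(nm,np.round(world(np.array(uv)*k,'top',z,M)[0],4))
```

```text
funnelrim [ 0.5758 -0.0191  0.166 ]
tab [ 0.5023 -0.0171  0.168 ]
mughole [ 0.7224 -0.2087  0.09  ]
salt [0.7153 0.0974 0.09  ]
lidplate [0.4527 0.2388 0.024 ]
bar1 [0.4809 0.2514 0.056 ]
bar2 [0.4265 0.2224 0.056 ]
t [0.6626 0.2326 0.014 ]
t [0.5963 0.1897 0.014 ]
t [0.5637 0.267  0.014 ]
scoopmouthL [ 0.5997 -0.2101  0.02  ]
R [ 0.6008 -0.2692  0.02  ]
handleend [ 0.4396 -0.2424  0.043 ]
handlefront [ 0.4896 -0.2398  0.043 ]
tabs [ 0.5473 -0.2292  0.017 ]
 [ 0.5505 -0.257   0.017 ]
 [ 0.5143 -0.2295  0.017 ]
 [ 0.5158 -0.2571  0.017 ]
```

move_arm:
  rows:
    - [88,30,30,0,-5]
    - [88,60,60,0,-10]
    - [88,90,90,0,-15]
    - [88,120,120,0,-20]
    - [88,150,150,0,-22.4]
    - [88,180,185,0,-22.4]
    - [88,210,220,0,-22.4]
    - [88,242,260,0,-22.4]
    - [88,242,300,0,-22.4]
    - [88,242,337,0,-22.4]

```text
time: 0.98
tool_pos: [0.4822, -0.2507, 0.2525]
tool_rot: [0.708, -0.706, 0.001, -0.001]
force: [0.5, 1.0, -0.3]
finger_gap: 0.996
```

move_arm:
  rows:
    - [88,0,0,0,0]
    - [88,0,0,0,0]
    - [88,0,0,0,0]

```text
time: 1.23
tool_pos: [0.4795, -0.2534, 0.2527]
tool_rot: [0.707, -0.707, 0.0, 0.0]
force: [-0.7, -0.5, -0.2]
finger_gap: 0.995
```

Run:
```python
from h import *
s=manip.get_state(); print(s['time'],s['tool_pos'],R.from_quat(s['tool_rot']).as_matrix()[:2,0])
M,im=snap('wrist','w1'); print(-M[2][:3,:3].T@M[2][:3,3],M[2][:3,:3])
cv2.imwrite('pics/w1b.png',cv2.resize(im[:,:,::-1],(800,600),interpolation=cv2.INTER_CUBIC))
```

```text
1.2333 [ 0.47952879 -0.25344622  0.25273694] [ 8.06393727e-04 -9.99999302e-01]
[ 0.54480519 -0.25265202  0.3844669 ] [[ 0.0020545  -0.99999712  0.00124034]
 [ 0.96698443  0.0016706  -0.25483   ]
 [ 0.2548272   0.00172293  0.96698507]]
```

View pics/w1b.png

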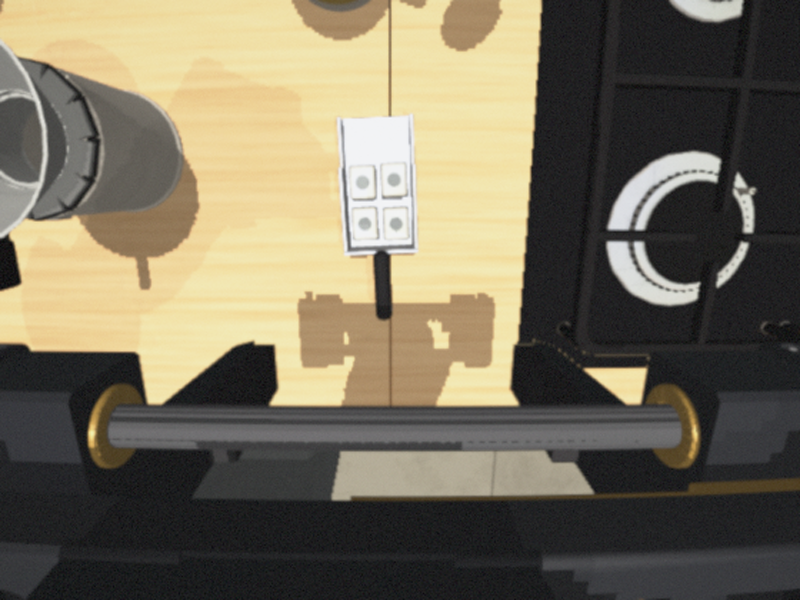

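Run:
```python
from h import *
import pickle
s=manip.get_state();M=model('wrist')
k=.7
for nm,uv,z in [('hend',(384,318),.043),('hfr',(381,254),.043),('mL',(338,118),.02),('mR',(411,115),.02),('bL',(346,254),.036),('bR',(416,251),.036),('t',(363,181),.017),('t',(394,179),.017),('t',(365,222),.017),('t',(397,222),.017)]:
    print(nm,np.round(world(np.array(uv)*k,'wrist',z,M)[0],4))
```

```text
hend [ 0.4367 -0.2463  0.043 ]
hfr [ 0.4912 -0.2441  0.043 ]
mL [ 0.5987 -0.2095  0.02  ]
mR [ 0.6009 -0.2685  0.02  ]
bL [ 0.4902 -0.2149  0.036 ]
bR [ 0.4926 -0.273   0.036 ]
t [ 0.5491 -0.2287  0.017 ]
t [ 0.5507 -0.2548  0.017 ]
t [ 0.5149 -0.2298  0.017 ]
t [ 0.5149 -0.2573  0.017 ]
```

move_arm:
  rows:
    - [60,-10,4,-38,2.5]
    - [40,-19,8,-76,2.5]
    - [40,-19,8,-114,2.5]
    - [40,-19,8,-152,2.5]
    - [40,-19,8,-185,2.5]
    - [40,-19,8,-210,2.5]
    - [40,-19,8,-228,2.5]
    - [40,-19,8,-228,2.5]
    - [0,-19,8,-228,2.5]
    - [0,-19,8,-228,2.5]

```text
time: 2.12
tool_pos: [0.461, -0.2464, 0.0256]
tool_rot: [0.722, -0.692, 0.001, 0.0]
force: [-0.4, -0.3, -0.2]
finger_gap: 0.327
```

move_arm:
  rows:
    - [0,0,0,0,0]
    - [0,0,0,0,0]
    - [0,0,0,20,0]
    - [0,0,0,45,0]
    - [0,0,0,45,0]
    - [0,0,0,45,0]

```text
time: 2.62
tool_pos: [0.4616, -0.2454, 0.0712]
tool_rot: [0.723, -0.691, 0.002, -0.001]
force: [0.5, 1.1, -2.5]
finger_gap: 0.154
```

Run:
```python
from h import *
M,im=snap('side','s1')
cv2.imwrite('pics/s1b.png',cv2.resize(im[120:260,200:420,::-1],(660,420),interpolation=cv2.INTER_CUBIC))
```

```text
(no output)
```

View pics/s1b.png

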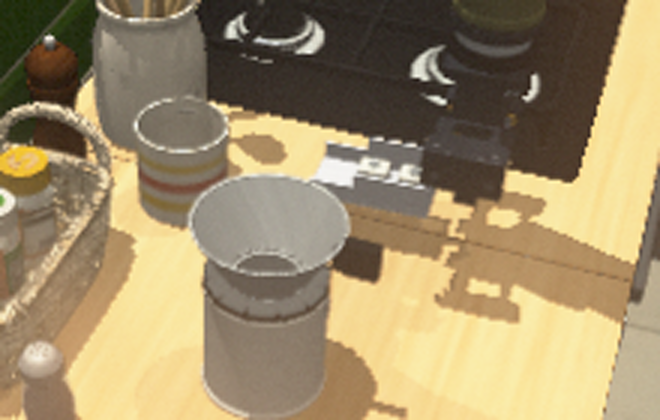

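move_arm:
  rows:
    - [0,0,0,20,0]
    - [0,0,-5,40,0]
    - [0,0,-12,65,7]
    - [0,0,-20,90,14]
    - [0,0,-28,110,21]
    - [0,0,-36,125,28]
    - [0,0,-44,135,35]
    - [0,0,-50,135,42]
    - [0,0,-55,135,49]
    - [0,0,-55,135,56]

```text
time: 3.5
tool_pos: [0.4598, -0.3012, 0.2037]
tool_rot: [0.963, -0.269, -0.001, 0.0]
force: [-0.1, -0.0, -2.3]
finger_gap: 0.156
```

move_arm:
  rows:
    - [0,5,0,0,7]
    - [0,15,0,0,14]
    - [0,30,0,0,21]
    - [0,47,0,0,28]
    - [0,65,0,0,31.5]
    - [0,83,0,0,31.5]
    - [0,98,0,0,31.5]
    - [0,108,0,0,31.5]
    - [0,114,0,0,31.5]
    - [0,114,0,0,31.5]

```text
time: 4.33
tool_pos: [0.5753, -0.2992, 0.2033]
tool_rot: [1.0, 0.001, -0.0, -0.001]
force: [-0.6, 0.2, -2.3]
finger_gap: 0.15
```

Run:
```python
from h import *
s=manip.get_state(); print(s['q'],R.from_quat(s['tool_rot']).as_matrix()[:2,0])
M,im=snap('wrist','w2'); print(-M[2][:3,:3].T@M[2][:3,3])
cv2.imwrite('pics/w2b.png',cv2.resize(im[:,:,::-1],(560,420),interpolation=cv2.INTER_CUBIC))
```

```text
[ 0.68173783  0.81771132 -0.52423005  1.52596557  0.47259618  0.92758024
  0.00901147] [0.99999823 0.00175645]
[ 0.57554201 -0.23375735  0.33518086]
```

View pics/w2b.png

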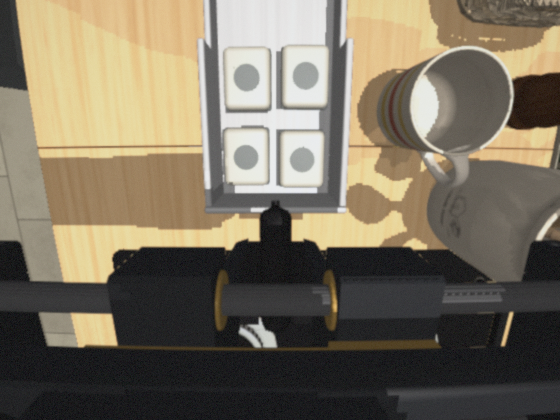

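move_arm:
  rows:
    - [0,0,25,0,0]
    - [0,0,66,0,0]
    - [0,0,107,0,0]
    - [0,0,148,0,0]
    - [0,0,107,0,0]
    - [0,0,66,0,0]
    - [0,0,25,0,0]
    - [0,0,0,0,0]
    - [0,0,0,0,0]

```text
time: 5.13
tool_pos: [0.5714, -0.3096, 0.2037]
tool_rot: [1.0, -0.005, -0.001, 0.003]
force: [-0.9, 0.2, -1.7]
finger_gap: 0.156
```

Run:
```python
from h import *
s=manip.get_state(); print(s['tool_pos'])
M,im=snap('wrist','w3'); M,im2=snap('top','t3')
cv2.imwrite('pics/m3.png',np.vstack([cv2.resize(im[:210],(560,210)),cv2.resize(im2[80:290,140:420],(560,420),interpolation=cv2.INTER_CUBIC)[:390]])[:,:,::-1])
```

```text
[ 0.57142323 -0.30963015  0.20371792]
```

View pics/m3.png

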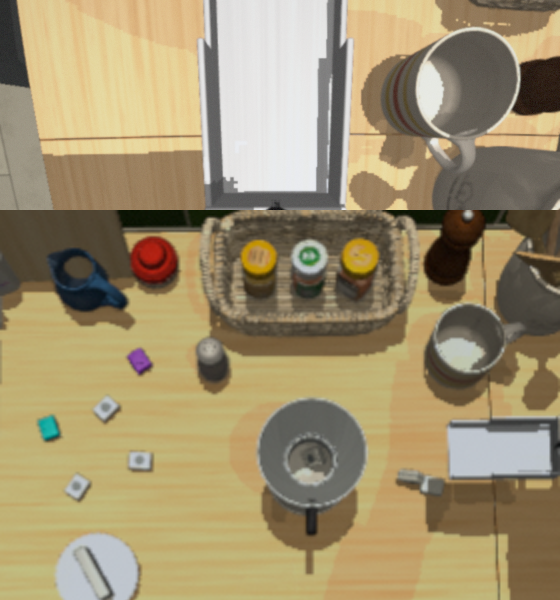

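Run:
```python
from h import *
p=lambda x,y:(140+x/2,80+(y-210)/2)
print(np.round(world([p(408,477),p(432,485),p(502,450)],'top',.014),4)[:, :2], world([(620*.7,300*.7),(620*.7,420*.7)],'top',0))
im=cv2.imread('pics/t3.png')
a=im[170:260,280:380]; b=im[140:240,255:335]
cv2.imwrite('pics/c3.png',np.hstack([cv2.resize(a,(420,378),interpolation=cv2.INTER_CUBIC),cv2.resize(b,(302,378),interpolation=cv2.INTER_CUBIC)]))
```

```text
[[ 0.5714 -0.143 ]
 [ 0.5611 -0.1724]
 [ 0.6042 -0.2613]] [[ 0.57997866 -0.37128239  0.        ]
 [ 0.37229224 -0.35808557  0.        ]]
```

View pics/c3.png

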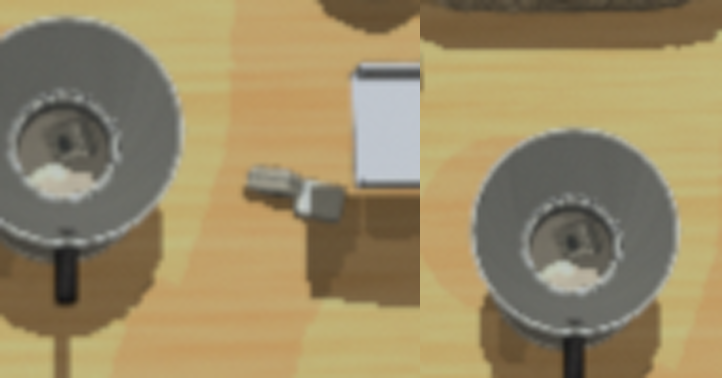

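move_arm:
  rows:
    - [0,-20,0,0,0]
    - [0,-55,0,0,0]
    - [0,-90,0,-20,0]
    - [0,-115,0,-55,0]
    - [0,-125,0,-90,0]
    - [0,-125,0,-125,0]
    - [0,-125,0,-150,0]
    - [0,-125,0,-166,0]
    - [0,-125,0,-174,0]
    - [0,-125,0,-178,0]

```text
time: 6.07
tool_pos: [0.4493, -0.2981, 0.0263]
tool_rot: [1.0, 0.001, -0.001, -0.001]
force: [-3.3, -0.6, 9.7]
finger_gap: 0.154
```

move_arm:
  rows:
    - [0,0,0,0,0]
    - [0,0,0,0,0]
    - [40,0,0,0,0]
    - [40,0,0,0,0]
    - [40,0,0,0,0]
    - [40,0,0,20,0]
    - [40,0,0,50,0]
    - [40,0,0,90,0]
    - [40,0,0,130,0]
    - [40,0,0,130,0]

```text
time: 6.9
tool_pos: [0.4535, -0.3013, 0.1635]
tool_rot: [1.0, 0.0, 0.005, 0.003]
force: [1.3, -1.0, -1.2]
finger_gap: 0.454
```

move_arm:
  rows:
    - [50,20,15,20,0]
    - [70,55,40,40,0]
    - [88,90,65,40,0]
    - [88,115,80,40,0]
    - [88,115,80,40,0]
    - [88,115,80,40,0]
    - [88,115,80,40,0]

```text
time: 7.48
tool_pos: [0.5636, -0.2206, 0.1963]
tool_rot: [1.0, 0.0, -0.001, 0.0]
force: [-0.2, 0.2, -0.6]
finger_gap: 0.957
```

Run:
```python
from h import *
import pickle
s=manip.get_state(); print(s['tool_pos'],s['q'][6])
M,im=snap('wrist','w4');pickle.dump(M,open('M4','wb')); print(-M[2][:3,:3].T@M[2][:3,3])
print(pix([[.5714,-.143,.014],[.5611,-.1724,.014]],'wrist',M))
cv2.imwrite('pics/w4b.png',cv2.resize(im[:260,:,::-1],(800,371),interpolation=cv2.INTER_CUBIC))
```

```text
[ 0.56364442 -0.22056335  0.19629065] -0.1466044381770252
[ 0.56409657 -0.15482856  0.32799269]
[[283.2569152  118.48051982]
 [273.15839893 147.68787269]]
```

View pics/w4b.png

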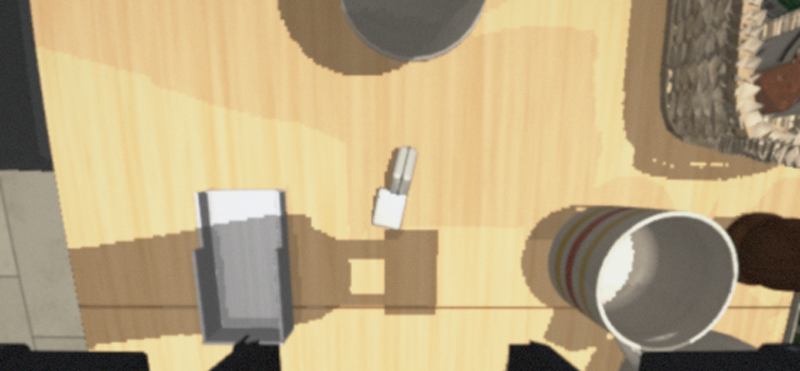

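Run:
```python
from h import *
import pickle
M=pickle.load(open('M4','rb'))
for uv,z in [((404,171),.022),((408,148),.022),((396,193),.022),((390,208),.014),((381,188),.014),((373,224),.014)]: print(np.round(world(np.array(uv)*.7,'wrist',z,M)[0],4))
```

```text
[ 0.5708 -0.1445  0.022 ]
[ 0.5734 -0.1291  0.022 ]
[ 0.5652 -0.1595  0.022 ]
[ 0.5609 -0.1703  0.014 ]
[ 0.5544 -0.1561  0.014 ]
[ 0.5484 -0.1818  0.014 ]
```

move_arm:
  rows:
    - [60,7,39,-10,-7]
    - [45,7,78,-40,-14]
    - [45,7,78,-80,-14]
    - [45,7,78,-120,-14]
    - [45,7,78,-150,-14]
    - [45,7,78,-170,-14]
    - [45,7,78,-179,-14]
    - [45,7,78,-179,-14]
    - [0,7,78,-179,-14]
    - [0,7,78,-179,-14]

```text
time: 8.37
tool_pos: [0.572, -0.1429, 0.0187]
tool_rot: [0.993, -0.122, 0.001, 0.0]
force: [-0.0, -1.0, 0.3]
finger_gap: 0.385
```

move_arm:
  rows:
    - [0,0,0,0,0]
    - [0,0,0,20,0]
    - [0,0,0,60,0]
    - [0,0,0,100,0]
    - [0,0,0,140,0]
    - [0,0,0,180,0]
    - [0,0,15,210,0]
    - [0,2,45,213,0]
    - [0,5,80,213,0]
    - [0,5,110,213,0]

```text
time: 9.2
tool_pos: [0.5776, -0.0304, 0.2328]
tool_rot: [0.993, -0.122, 0.002, -0.001]
force: [0.2, 0.1, -0.8]
finger_gap: 0.007
```

move_arm:
  rows:
    - [0,0,14,0,0]
    - [0,0,14,-25,0]
    - [0,0,14,-48,0]
    - [0,0,14,-48,0]
    - [32,0,14,-48,0]
    - [32,0,14,-48,0]
    - [32,0,14,-48,0]
    - [32,0,14,-20,0]
    - [32,0,0,0,0]
    - [32,0,-30,0,0]

```text
time: 10.03
tool_pos: [0.5802, -0.0567, 0.2364]
tool_rot: [0.993, -0.118, 0.005, -0.003]
force: [0.4, 0.1, 0.8]
finger_gap: 0.361
```

move_arm:
  rows:
    - [32,0,-30,0,0]
    - [32,-5,-65,0,5]
    - [32,-10,-105,-10,10]
    - [32,-15,-145,-25,14]
    - [32,-17,-165,-35,14]
    - [32,-17,-165,-35,14]
    - [32,-17,-165,-35,14]

```text
time: 10.62
tool_pos: [0.5593, -0.229, 0.1961]
tool_rot: [1.0, -0.002, 0.0, 0.0]
force: [0.7, 0.6, -0.7]
finger_gap: 0.367
```

Run:
```python
from h import *
import pickle
s=manip.get_state(); print(s['tool_pos'],s['q'][6])
M,im=snap('wrist','w5');pickle.dump(M,open('M5','wb'))
cv2.imwrite('pics/w5b.png',cv2.resize(im[60:200,200:400,::-1],(600,420),interpolation=cv2.INTER_CUBIC))
```

```text
[ 0.55927482 -0.22898515  0.19607368] -0.14201851401532756
```

View pics/w5b.png

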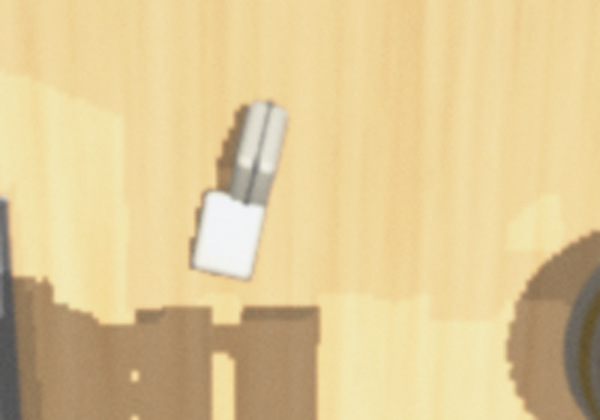

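Run:
```python
from h import *
import pickle
M=pickle.load(open('M5','rb'))
for uv,z in [((258,150),.02),((266,105),.025),((250,200),.02),((228,235),.014),((235,193),.014),((220,274),.014)]: print(np.round(world(np.array(uv)/3+[200,60],'wrist',z,M)[0],4))
```

```text
[ 0.5703 -0.1434  0.02  ]
[ 0.5726 -0.1298  0.025 ]
[ 0.5677 -0.1595  0.02  ]
[ 0.5603 -0.1712  0.014 ]
[ 0.5627 -0.1571  0.014 ]
[ 0.5575 -0.1844  0.014 ]
```

move_arm:
  rows:
    - [40,11,40,-10,-6]
    - [36,11,80,-40,-11]
    - [32,11,86,-80,-11]
    - [32,11,86,-120,-11]
    - [32,11,86,-150,-11]
    - [32,11,86,-170,-11]
    - [32,11,86,-178,-11]
    - [32,11,86,-178,-11]
    - [0,11,86,-178,-11]
    - [0,11,86,-178,-11]

```text
time: 11.5
tool_pos: [0.5725, -0.1403, 0.0198]
tool_rot: [0.995, -0.095, 0.002, -0.0]
force: [0.1, 0.3, 0.2]
finger_gap: 0.233
```

move_arm:
  rows:
    - [0,0,0,0,0]
    - [0,0,0,0,0]
    - [0,0,0,0,0]
    - [0,0,0,0,0]
    - [0,0,0,20,0]
    - [0,0,0,60,0]

```text
time: 12.0
tool_pos: [0.5678, -0.1407, 0.0752]
tool_rot: [0.995, -0.095, -0.004, -0.0]
force: [0.6, -0.8, -0.1]
finger_gap: 0.153
```

move_arm:
  rows:
    - [0,0,0,40,0]
    - [0,0,0,80,0]
    - [0,0,0,120,0]
    - [0,0,15,150,0]
    - [0,2,50,155,0]
    - [0,5,85,155,0]
    - [0,5,110,155,0]
    - [0,5,124,155,0]
    - [0,5,124,130,0]
    - [0,5,124,105,0]

```text
time: 12.83
tool_pos: [0.5768, -0.0151, 0.184]
tool_rot: [0.996, -0.094, 0.002, -0.001]
force: [-0.1, -1.7, -1.0]
finger_gap: 0.157
```

move_arm:
  rows:
    - [0,0,0,0,0]
    - [30,0,0,0,0]
    - [30,0,0,0,0]
    - [30,0,0,0,0]
    - [30,0,0,25,0]
    - [30,0,0,50,0]
    - [32,-5,-40,50,0]
    - [32,-10,-80,50,0]
    - [32,-15,-120,50,0]
    - [32,-15,-152,50,0]

```text
time: 13.67
tool_pos: [0.5598, -0.1729, 0.2343]
tool_rot: [0.995, -0.097, 0.001, 0.001]
force: [0.5, -0.1, -0.9]
finger_gap: 0.361
```

move_arm:
  rows:
    - [32,0,0,-40,0]
    - [32,0,0,-80,0]
    - [32,0,0,-120,0]
    - [32,0,0,-120,0]

```text
time: 14.0
tool_pos: [0.5565, -0.169, 0.1073]
tool_rot: [0.995, -0.096, -0.005, -0.0]
force: [-1.3, -0.4, 0.5]
finger_gap: 0.362
```

move_arm:
  rows:
    - [40,0,-30,40,0]
    - [40,0,-55,70,0]
    - [40,0,-55,70,0]
    - [40,0,-55,70,0]

```text
time: 14.33
tool_pos: [0.5629, -0.2272, 0.1878]
tool_rot: [0.995, -0.098, 0.004, 0.002]
force: [0.5, -0.1, -0.7]
finger_gap: 0.451
```

```bash
cat >> h.py <<'E'
def blobs(im,n,M,z=.014,smax=60,vmin=140,amin=60,amax=3000):
    hsv=cv2.cvtColor(im,cv2.COLOR_RGB2HSV); m=((hsv[:,:,1]<smax)&(hsv[:,:,2]>vmin)).astype(np.uint8)
    m=cv2.morphologyEx(m,cv2.MORPH_CLOSE,np.ones((5,5),np.uint8))
    for c in cv2.findContours(m,cv2.RETR_EXTERNAL,cv2.CHAIN_APPROX_NONE)[0]:
        a=cv2.contourArea(c)
        if not amin<a<amax: continue
        w=world(c[:,0,:],n,z,M)[:,:2]; (cx,cy),(l,b),ang=cv2.minAreaRect((w*1000).astype(np.float32))
        if max(l,b)<45: print(np.round(c[:,0].mean(0)),'px xy %.1f %.1f size %.1f x %.1f side-l angle %.0f'%(cx,cy,l,b,ang))
E
python3 - <<'E'
from h import *
s=manip.get_state(); print(s['tool_pos'])
M,im=snap('wrist','w6'); blobs(im,'wrist',M)
print('top'); M,im=snap('top','t6'); blobs(im,'top',M,amin=30)
E
```

```text
[ 0.56291375 -0.22718056  0.18777305]
[260. 141.] px xy 560.3 -171.0 size 26.8 x 21.1 side-l angle 78
[472.  15.] px xy 779.7 -91.7 size 15.2 x 24.6 side-l angle 44
[276.  18.] px xy 596.9 -63.1 size 44.7 x 7.1 side-l angle 28
top
[356. 217.] px xy 562.3 -171.7 size 26.5 x 20.2 side-l angle 78
[178. 218.] px xy 565.4 268.6 size 21.0 x 27.8 side-l angle 56
[209. 205.] px xy 596.5 191.1 size 27.4 x 20.2 side-l angle 89
[192. 179.] px xy 664.5 235.6 size 20.0 x 26.7 side-l angle 46
[244. 149.] px xy 740.9 105.4 size 20.3 x 23.7 side-l angle 90
[294. 103.] px xy 861.4 -23.9 size 44.7 x 43.0 side-l angle 43
```

move_arm:
  rows:
    - [40,0,30,-35,0]
    - [40,0,55,-70,0]
    - [38,0,55,-105,0]
    - [38,0,55,-135,0]
    - [38,0,55,-155,0]
    - [38,0,55,-165,0]
    - [38,0,55,-165,0]
    - [0,0,55,-165,0]
    - [0,0,55,-165,0]
    - [0,0,55,-165,0]

```text
time: 15.27
tool_pos: [0.5613, -0.1686, 0.0185]
tool_rot: [0.995, -0.095, 0.001, -0.0]
force: [-0.4, 0.2, -0.3]
finger_gap: 0.243
```

move_arm:
  rows:
    - [0,0,0,0,0]
    - [0,0,0,0,0]
    - [0,0,0,0,0]
    - [0,0,0,30,0]
    - [0,0,0,70,0]
    - [0,0,0,110,0]
    - [0,0,0,150,0]
    - [0,0,0,190,0]
    - [0,0,10,213,0]
    - [0,5,40,213,0]

```text
time: 16.1
tool_pos: [0.5676, -0.1348, 0.2359]
tool_rot: [0.995, -0.1, 0.005, 0.003]
force: [0.5, -1.3, 0.1]
finger_gap: 0.248
```

move_arm:
  rows:
    - [0,5,35,0,0]
    - [0,10,70,0,0]
    - [0,10,100,0,0]
    - [0,10,112,0,0]
    - [0,10,112,-25,0]
    - [0,10,112,-50,0]
    - [0,10,112,-50,0]
    - [36,10,112,-50,0]
    - [36,10,112,-50,0]
    - [36,10,112,-50,0]

```text
time: 16.93
tool_pos: [0.5767, -0.0173, 0.1821]
tool_rot: [0.995, -0.096, 0.001, -0.0]
force: [0.4, 0.7, 0.7]
finger_gap: 0.406
```

move_arm:
  rows:
    - [36,0,0,30,0]
    - [36,0,0,60,0]
    - [36,5,40,60,5]
    - [36,10,80,60,11]
    - [36,20,110,40,11]
    - [40,20,134,20,11]
    - [40,20,134,20,11]
    - [40,20,134,20,11]
    - [40,20,134,20,11]

```text
time: 17.68
tool_pos: [0.5964, 0.1159, 0.2017]
tool_rot: [1.0, -0.0, 0.001, 0.0]
force: [-0.1, -0.6, 0.1]
finger_gap: 0.452
```

Run:
```python
from h import *
s=manip.get_state(); print(s['tool_pos'],s['q'][6])
M,im=snap('wrist','w7'); blobs(im,'wrist',M)
M,im2=snap('top','t7'); blobs(im2,'top',M,amin=30)
cv2.imwrite('pics/m7.png',np.hstack([im[:260],cv2.resize(im2[150:260,250:340],(213,260),interpolation=cv2.INTER_CUBIC)])[:,:,::-1])
```

```text
[0.59638977 0.11590167 0.20171419] -0.698243428077804
[407. 221.] px xy 748.0 80.5 size 42.2 x 41.0 side-l angle 71
[274. 120.] px xy 595.0 192.6 size 27.3 x 21.7 side-l angle 85
[340.  75.] px xy 662.0 236.3 size 21.5 x 27.0 side-l angle 45
[242.  40.] px xy 563.8 268.9 size 21.6 x 28.6 side-l angle 57
[ 77. 412.] px xy 114.9 490.2 size 25.2 x 27.4 side-l angle 39
[ 62. 367.] px xy 217.0 528.0 size 20.8 x 20.1 side-l angle 89
[178. 218.] px xy 565.3 268.4 size 21.6 x 27.8 side-l angle 57
[208. 205.] px xy 596.6 194.7 size 20.2 x 20.2 side-l angle 89
[192. 179.] px xy 663.8 236.2 size 20.0 x 25.1 side-l angle 46
[558. 149.] px xy 728.3 -685.5 size 10.0 x 31.4 side-l angle 84
```

View pics/m7.png

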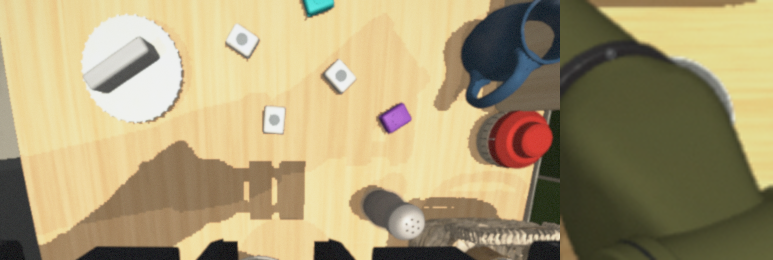

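move_arm:
  rows:
    - [40,0,40,-30,-5]
    - [38,0,77,-65,-5]
    - [38,0,77,-105,-5]
    - [38,0,77,-140,-5]
    - [38,0,77,-168,-5]
    - [38,0,77,-183,-5]
    - [38,0,77,-183,-5]
    - [0,0,77,-183,-5]
    - [0,0,77,-183,-5]
    - [0,0,77,-183,-5]

```text
time: 18.62
tool_pos: [0.5971, 0.1936, 0.0192]
tool_rot: [0.999, -0.044, 0.001, -0.0]
force: [1.2, -0.9, 1.1]
finger_gap: 0.249
```

move_arm:
  rows:
    - [0,0,0,0,0]
    - [0,0,0,0,0]
    - [0,0,0,0,0]
    - [0,0,0,40,0]
    - [0,0,0,80,0]
    - [0,0,0,120,0]
    - [0,0,-20,160,0]
    - [0,0,-50,200,0]
    - [0,-5,-85,217,0]
    - [0,-10,-125,217,0]

```text
time: 19.45
tool_pos: [0.5887, 0.0769, 0.2395]
tool_rot: [0.999, -0.041, 0.005, -0.002]
force: [0.5, -0.0, -0.8]
finger_gap: 0.244
```

move_arm:
  rows:
    - [0,-5,-40,0,0]
    - [0,-9,-75,0,0]
    - [0,-9,-86,0,0]
    - [0,-9,-86,-25,0]
    - [0,-9,-86,-50,0]
    - [0,-9,-86,-50,0]
    - [36,-9,-86,-50,0]
    - [36,-9,-86,-50,0]
    - [36,-9,-86,-50,0]

```text
time: 20.2
tool_pos: [0.5784, -0.0106, 0.1857]
tool_rot: [0.999, -0.043, 0.001, -0.0]
force: [-0.2, -0.0, -0.6]
finger_gap: 0.404
```

move_arm:
  rows:
    - [36,0,0,30,0]
    - [36,0,20,55,0]
    - [36,10,55,55,7]
    - [36,25,90,55,14]
    - [38,38,125,55,21]
    - [38,50,160,55,28]
    - [38,62,195,55,35]
    - [38,74,230,40,42]
    - [38,85,255,15,49]
    - [38,85,255,-20,50]

```text
time: 21.03
tool_pos: [0.6642, 0.2538, 0.168]
tool_rot: [0.922, 0.388, 0.006, -0.004]
force: [1.1, 0.5, -0.9]
finger_gap: 0.429
```

move_arm:
  rows:
    - [38,0,0,-40,0]
    - [38,0,0,-80,0]
    - [38,0,0,-115,0]
    - [38,0,0,-138,0]
    - [38,0,0,-147,0]
    - [38,0,0,-147,0]
    - [38,0,0,-147,0]
    - [0,0,0,-147,0]
    - [0,0,0,-147,0]
    - [0,0,0,-147,0]

```text
time: 21.87
tool_pos: [0.6633, 0.2439, 0.0187]
tool_rot: [0.924, 0.383, 0.001, -0.0]
force: [0.3, 0.3, 3.3]
finger_gap: 0.243
```

move_arm:
  rows:
    - [0,0,0,0,0]
    - [0,0,0,0,0]
    - [0,0,0,0,0]
    - [0,0,0,40,0]
    - [0,0,0,80,0]
    - [0,0,0,120,0]
    - [0,-10,-20,160,0]
    - [0,-20,-50,200,0]
    - [0,-32,-85,217,0]
    - [0,-45,-125,217,0]

```text
time: 22.7
tool_pos: [0.6219, 0.131, 0.238]
tool_rot: [0.923, 0.384, 0.005, -0.001]
force: [0.1, -0.3, 0.1]
finger_gap: 0.243
```

move_arm:
  rows:
    - [0,-10,-35,0,0]
    - [0,-20,-70,0,0]
    - [0,-32,-105,0,0]
    - [0,-41,-130,0,0]
    - [0,-41,-138,0,0]
    - [0,-41,-138,-25,0]
    - [0,-41,-138,-50,0]
    - [0,-41,-138,-50,0]
    - [36,-41,-138,-50,0]
    - [36,-41,-138,-50,0]

```text
time: 23.53
tool_pos: [0.5804, -0.0084, 0.1842]
tool_rot: [0.923, 0.384, 0.001, -0.0]
force: [1.0, -0.4, 0.6]
finger_gap: 0.373
```

move_arm:
  rows:
    - [36,0,0,0,0]
    - [36,0,0,0,0]
    - [36,0,0,30,0]
    - [36,0,20,55,0]
    - [36,0,55,55,3]
    - [36,0,90,55,6]
    - [38,0,125,55,12]
    - [38,0,160,55,12]
    - [38,-5,195,35,12]
    - [38,-12,223,15,12]

```text
time: 24.37
tool_pos: [0.5686, 0.2175, 0.1999]
tool_rot: [0.878, 0.478, 0.003, -0.001]
force: [-0.2, 0.0, -0.5]
finger_gap: 0.432
```

move_arm:
  rows:
    - [38,0,0,0,0]
    - [38,0,0,0,0]
    - [38,0,0,0,0]

```text
time: 24.62
tool_pos: [0.5682, 0.2128, 0.1987]
tool_rot: [0.879, 0.477, 0.0, 0.001]
force: [0.6, -0.2, 0.4]
finger_gap: 0.431
```

Run:
```python
from h import *
s=manip.get_state(); print(s['tool_pos'],s['q'][6],R.from_quat(s['tool_rot']).as_euler('xyz',degrees=True))
M,im=snap('wrist','w8'); blobs(im,'wrist',M)
M,im2=snap('top','t8'); blobs(im2,'top',M,amin=30)
```

```text
[0.56821794 0.21275154 0.1986876 ] -0.0533849917021132 [ 1.79927038e+02 -2.65583354e-03  5.70249204e+01]
[318. 158.] px xy 562.2 271.1 size 19.2 x 25.7 side-l angle 59
[ 5. 67.] px xy 308.5 51.2 size 18.0 x 19.1 side-l angle 46
[ 77. 412.] px xy 116.0 490.2 size 26.9 x 28.8 side-l angle 39
[ 62. 367.] px xy 213.8 532.5 size 23.9 x 20.8 side-l angle 41
[557. 149.] px xy 728.3 -685.5 size 10.0 x 31.4 side-l angle 84
[244. 149.] px xy 739.6 105.4 size 30.4 x 26.2 side-l angle 89
```

move_arm:
  rows:
    - [38,-5,35,-25,0]
    - [38,-5,57,-65,0]
    - [38,-5,57,-105,0]
    - [38,-5,57,-140,0]
    - [38,-5,57,-168,0]
    - [38,-5,57,-180,0]
    - [38,-5,57,-180,0]
    - [0,-5,57,-180,0]
    - [0,-5,57,-180,0]
    - [0,-5,57,-180,0]

```text
time: 25.55
tool_pos: [0.5639, 0.2703, 0.0196]
tool_rot: [0.879, 0.477, 0.001, -0.0]
force: [0.3, 0.2, 2.0]
finger_gap: 0.246
```

move_arm:
  rows:
    - [0,0,0,0,0]
    - [0,0,0,0,0]
    - [0,0,0,0,0]
    - [0,0,0,40,0]
    - [0,0,0,80,0]
    - [0,0,0,120,0]
    - [0,0,-20,160,0]
    - [0,0,-50,200,0]
    - [0,0,-85,217,0]
    - [0,3,-120,217,0]

```text
time: 26.38
tool_pos: [0.5665, 0.1533, 0.2404]
tool_rot: [0.878, 0.479, 0.005, -0.001]
force: [1.8, 0.3, -0.6]
finger_gap: 0.244
```

move_arm:
  rows:
    - [0,3,-35,0,0]
    - [0,6,-70,0,0]
    - [0,9,-105,0,0]
    - [0,10,-140,0,0]
    - [0,10,-160,0,0]
    - [0,10,-168,0,0]
    - [0,10,-168,-25,0]
    - [0,10,-168,-50,0]
    - [0,10,-168,-50,0]
    - [0,10,-168,-50,0]

```text
time: 27.22
tool_pos: [0.5749, -0.0163, 0.1848]
tool_rot: [0.878, 0.478, -0.001, -0.001]
force: [0.2, 1.0, 0.1]
finger_gap: 0.245
```

move_arm:
  rows:
    - [36,0,0,0,0]
    - [36,0,0,0,0]
    - [36,0,0,0,0]
    - [36,0,0,30,0]
    - [36,0,0,60,0]
    - [36,0,-30,60,-7]
    - [36,0,-65,60,-14]
    - [36,0,-100,60,-21]
    - [36,0,-120,60,-28]
    - [36,0,-120,60,-28]

```text
time: 28.05
tool_pos: [0.5754, -0.1445, 0.2455]
tool_rot: [0.97, 0.244, -0.0, 0.002]
force: [0.7, -1.4, -0.2]
finger_gap: 0.411
```

Run:
```python
from h import *
s=manip.get_state(); print(s['tool_pos'],s['q'][6],R.from_quat(s['tool_rot']).as_euler('xyz',degrees=True))
M,im=snap('wrist','w9'); M2,im2=snap('top','t9'); M3,im3=snap('side','s9')
p=pix([[.576,-.019,.166]],'wrist',M)[0]; print(p)
q=pix([[.576,-.019,.12]],'side',M3)[0]; print(q)
c=lambda im,p,h:cv2.resize(im[max(0,int(p[1]-h)):int(p[1]+h),max(0,int(p[0]-h)):int(p[0]+h)],(400,400),interpolation=cv2.INTER_CUBIC)
cv2.imwrite('pics/m9.png',np.hstack([c(im,p,110),c(im3,q,70)])[:,:,::-1])
```

```text
[ 0.57541232 -0.14451182  0.24554166] 0.13744950498537295 [1.79732211e+02 1.08830798e-01 2.82706105e+01]
[365.87400556  61.17332991]
[287.91302335 208.70055776]
```

View pics/m9.png

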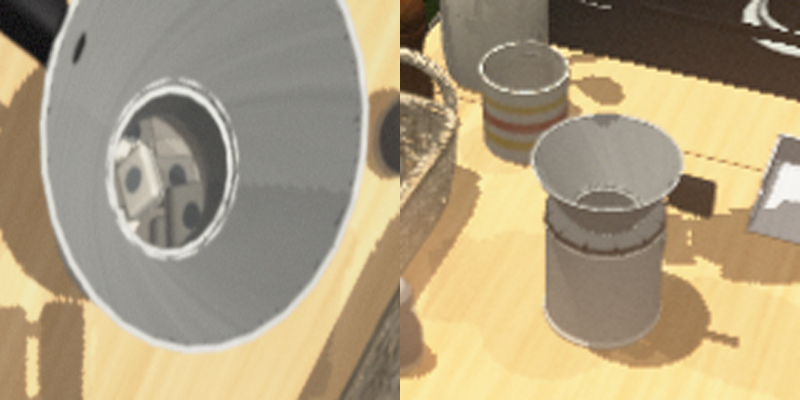

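move_arm:
  rows:
    - [36,-10,0,0,7]
    - [36,-20,10,0,14]
    - [36,-30,25,0,21]
    - [36,-40,40,0,28]
    - [40,-50,60,0,35]
    - [40,-60,80,0,42]
    - [40,-70,100,0,49]
    - [40,-76,120,0,56]
    - [40,-76,122,0,62]
    - [40,-76,122,0,62]

```text
time: 29.03
tool_pos: [0.4992, -0.012, 0.2458]
tool_rot: [0.697, 0.717, 0.001, -0.0]
force: [0.9, -0.1, 0.1]
finger_gap: 0.453
```

Run:
```python
from h import *
s=manip.get_state(); print(s['tool_pos'],s['q'],R.from_quat(s['tool_rot']).as_euler('xyz',degrees=True))
M2,im2=snap('top','t10'); blobs(im2,'top',M2,amin=30)
a=cv2.imread('pics/t9.png'); blobs(a[:,:,::-1].copy(),'top',M2,amin=30)
M=model('top')
# tab in t9
m=(a.max(2)<60).astype(np.uint8); m[:, :270]=0; m[:,330:]=0; m[:215]=0; m[260:]=0
n,l,st,ce=cv2.connectedComponentsWithStats(m)
for i in range(1,n):
    if st[i,4]>15: print(st[i],world(ce[i:i+1],'top',.168,M))
```

```text
[ 0.49922127 -0.01195468  0.24583456] [ 0.53355722  0.71155443 -1.02036368  1.92350282  0.75296563  0.94708171
  0.74382854] [ 1.79942316e+02 -1.29131069e-01  9.16586167e+01]
[ 75. 412.] px xy 116.2 491.1 size 14.9 x 29.2 side-l angle 57
[558. 149.] px xy 728.3 -685.5 size 10.0 x 31.4 side-l angle 84
[244. 149.] px xy 740.9 106.7 size 27.9 x 23.6 side-l angle 89
[558. 149.] px xy 728.3 -685.5 size 10.0 x 31.4 side-l angle 84
[244. 149.] px xy 740.9 104.2 size 22.8 x 23.7 side-l angle 90
[294. 103.] px xy 861.4 -24.0 size 44.8 x 43.0 side-l angle 43
[293 229   6  14  70] [[ 0.50243594 -0.01568997  0.168     ]]
```

move_arm:
  rows:
    - [40,0,-4,-35,0]
    - [36,0,-4,-65,0]
    - [36,0,-4,-85,0]
    - [36,0,-4,-98,0]
    - [36,0,-4,-98,0]
    - [0,0,-4,-98,0]
    - [0,0,-4,-98,0]
    - [0,0,-4,-98,0]
    - [0,0,-4,-98,0]
    - [0,0,-4,-98,0]

```text
time: 29.92
tool_pos: [0.5003, -0.0194, 0.148]
tool_rot: [0.701, 0.713, 0.001, 0.001]
force: [0.8, 1.1, 2.5]
finger_gap: 0.133
```

move_arm:
  rows:
    - [0,0,0,0,0]
    - [0,0,0,0,0]
    - [0,0,0,5,0]
    - [0,0,0,15,0]
    - [0,0,0,30,0]
    - [0,0,0,45,0]
    - [0,0,0,60,0]
    - [0,0,0,60,0]

```text
time: 30.58
tool_pos: [0.5006, -0.0191, 0.2097]
tool_rot: [0.701, 0.714, 0.002, 0.001]
force: [-0.4, 1.6, -1.2]
finger_gap: 0.135
```

Run:
```python
from h import *
s=manip.get_state(); print(s['tool_pos'],s['force'],s['q'][2])
M3,im3=snap('side','s11')
q=pix([[.576,-.019,.15]],'side',M3)[0]
h=90
cv2.imwrite('pics/m11.png',cv2.resize(im3[int(q[1]-h):int(q[1]+h),int(q[0]-h):int(q[0]+h)],(450,450),interpolation=cv2.INTER_CUBIC)[:,:,::-1])
```

```text
[ 0.50064442 -0.01913327  0.20971952] [-0.43610428  1.60320417 -1.23122606] -0.9652964134575386
```

View pics/m11.png

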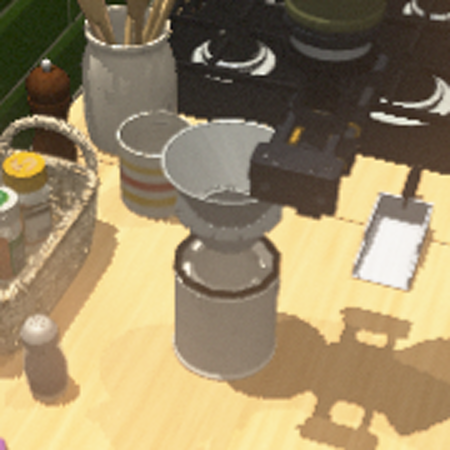

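move_arm:
  rows:
    - [0,0,-8,0,0]
    - [0,0,-25,0,0]
    - [0,0,-45,0,0]
    - [0,0,-67,0,0]
    - [0,0,-89,0,0]
    - [0,0,-110,0,0]
    - [0,0,-128,0,0]
    - [0,0,-140,0,0]
    - [0,0,-146,0,0]
    - [0,0,-146,0,0]

```text
time: 31.47
tool_pos: [0.4986, -0.1678, 0.2059]
tool_rot: [0.702, 0.712, -0.001, -0.001]
force: [0.2, -0.1, -2.3]
finger_gap: 0.13
```

move_arm:
  rows:
    - [0,0,0,-25,0]
    - [0,0,0,-55,0]
    - [0,0,0,-85,0]
    - [0,0,0,-110,0]
    - [0,0,0,-125,0]
    - [0,0,0,-134,0]
    - [0,0,0,-138,0]
    - [0,0,0,-141,0]
    - [0,0,0,-142,0]
    - [0,0,0,-142,0]

```text
time: 32.3
tool_pos: [0.5001, -0.165, 0.0662]
tool_rot: [0.7, 0.714, 0.001, 0.0]
force: [-1.2, 0.4, 0.5]
finger_gap: 0.127
```

move_arm:
  rows:
    - [0,0,0,0,0]
    - [0,0,0,0,0]

```text
time: 32.47
tool_pos: [0.5003, -0.1654, 0.066]
tool_rot: [0.7, 0.714, 0.001, 0.001]
force: [-0.9, 0.8, 2.6]
finger_gap: 0.135
```

move_arm:
  rows:
    - [34,0,0,0,0]
    - [34,0,0,0,0]
    - [34,0,0,0,0]
    - [34,0,0,0,0]
    - [34,0,0,25,0]
    - [34,0,0,65,0]
    - [34,0,0,105,0]
    - [34,0,10,145,0]
    - [34,15,35,170,0]
    - [34,40,65,185,0]

```text
time: 33.3
tool_pos: [0.5391, -0.1025, 0.2531]
tool_rot: [0.702, 0.712, -0.0, 0.002]
force: [0.7, -0.6, -0.2]
finger_gap: 0.386
```

move_arm:
  rows:
    - [34,25,30,10,0]
    - [34,50,60,20,0]
    - [34,75,80,20,0]
    - [34,75,80,20,0]
    - [34,75,80,20,0]
    - [34,75,80,20,0]

```text
time: 33.8
tool_pos: [0.6138, -0.0216, 0.2693]
tool_rot: [0.701, 0.713, -0.001, -0.0]
force: [-0.3, -0.7, -0.0]
finger_gap: 0.389
```

Run:
```python
from h import *
import pickle
s=manip.get_state(); print(s['tool_pos'],s['q'])
M,im=snap('wrist','w12'); pickle.dump(M,open('M12','wb'))
q=pix([[.576,-.019,.105]],'wrist',M)[0]; print(q)
x0,y0=int(q[0]-110),max(0,int(q[1]-110)); print(x0,y0)
c=cv2.resize(im[y0:y0+220,x0:x0+220],(550,550),interpolation=cv2.INTER_CUBIC)
cv2.imwrite('pics/m12.png',c[:,:,::-1])
snap('top','t12');snap('side','s12')
```

```text
[ 0.61383052 -0.02159855  0.2693483 ] [ 0.45658545  0.81256011 -0.97724993  1.5569489   0.7148801   1.16510494
  0.91909437]
[278.4147719 159.0939126]
168 49
```

View pics/m12.png

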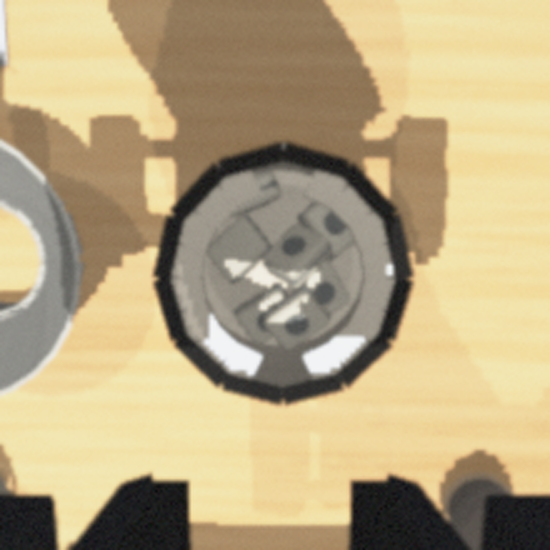

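Run:
```python
from h import *
import pickle
M=pickle.load(open('M12','rb')); im=cv2.imread('pics/w12.png'); g=im.max(2)
q=pix([[.576,-.019,.112]],'wrist',M)[0]
yy,xx=np.mgrid[:420,:560]
m=((g<45)&(np.hypot(xx-q[0],yy-q[1])<60)).astype(np.uint8)
c=max(cv2.findContours(m,cv2.RETR_EXTERNAL,cv2.CHAIN_APPROX_NONE)[0],key=cv2.contourArea)
w=world(c[:,0],'wrist',.112,M)[:,:2].astype(np.float32)*1000
(cx,cy),r=cv2.minEnclosingCircle(w); e=cv2.fitEllipse(w); print('ring',cx,cy,r,e)
C=np.array(e[0])/1000
for rad in (.036,.039,.041):
    th=np.radians(np.arange(0,360,5)); P=np.c_[C[0]+rad*np.cos(th),C[1]+rad*np.sin(th),np.full(72,.104)]
    p=pix(P,'wrist',M).astype(np.float32); v=cv2.remap(g,p[:,0].reshape(1,-1),p[:,1].reshape(1,-1),cv2.INTER_LINEAR)[0]; print(rad,list(v))
# polar unwrap picture
th=np.radians(np.linspace(-60,300,720)); rr=np.linspace(.025,.055,150)
T,Q=np.meshgrid(th,rr); P=np.c_[(C[0]+Q*np.cos(T)).ravel(),(C[1]+Q*np.sin(T)).ravel(),np.full(T.size,.104)]
p=pix(P,'wrist',M).astype(np.float32).reshape(150,720,2); a=cv2.remap(im,p[...,0],p[...,1],cv2.INTER_CUBIC)
p2=np.clip(cv2.convertScaleAbs(a,alpha=1.6),0,255)
W,iw=snap('wrist','w13')
cv2.imwrite('pics/m13.png',p2)
# lid from top
M2=model('top'); t=cv2.imread('pics/t12.png'); lt=t[230:300,150:225]
cv2.imwrite('pics/m13.png',np.vstack([p2,cv2.resize(lt,(450,420),interpolation=cv2.INTER_CUBIC) if 0 else np.hstack([cv2.resize(lt,(450,420),interpolation=cv2.INTER_CUBIC),np.zeros((420,270,3),np.uint8)])]))
```

```text
ring 575.6791381835938 -16.974584579467773 48.679908752441406 ((575.0077514648438, -17.596426010131836), (89.60173797607422, 91.95329284667969), 40.19890213012695)
0.036 [np.uint8(107), np.uint8(106), np.uint8(104), np.uint8(131), np.uint8(243), np.uint8(243), np.uint8(243), np.uint8(243), np.uint8(243), np.uint8(231), np.uint8(162), np.uint8(156), np.uint8(156), np.uint8(159), np.uint8(160), np.uint8(157), np.uint8(161), np.uint8(160), np.uint8(158), np.uint8(159), np.uint8(162), np.uint8(161), np.uint8(162), np.uint8(162), np.uint8(164), np.uint8(162), np.uint8(164), np.uint8(164), np.uint8(166), np.uint8(162), np.uint8(162), np.uint8(165), np.uint8(165), np.uint8(164), np.uint8(166), np.uint8(167), np.uint8(166), np.uint8(123), np.uint8(148), np.uint8(154), np.uint8(160), np.uint8(161), np.uint8(164), np.uint8(161), np.uint8(161), np.uint8(161), np.uint8(160), np.uint8(158), np.uint8(158), np.uint8(159), np.uint8(159), np.uint8(158), np.uint8(160), np.uint8(157), np.uint8(157), np.uint8(156), np.uint8(156), np.uint8(157), np.uint8(155), np.uint8(154), np.uint8(156), np.uint8(166),
[... 1618 characters left out ...]
, np.uint8(156), np.uint8(162), np.uint8(159), np.uint8(163), np.uint8(152), np.uint8(165), np.uint8(157), np.uint8(149), np.uint8(90), np.uint8(91), np.uint8(96), np.uint8(100), np.uint8(96), np.uint8(82), np.uint8(83), np.uint8(126), np.uint8(144), np.uint8(154), np.uint8(142), np.uint8(141), np.uint8(121), np.uint8(126), np.uint8(128), np.uint8(156), np.uint8(154), np.uint8(148), np.uint8(133), np.uint8(146), np.uint8(157), np.uint8(170), np.uint8(169), np.uint8(179), np.uint8(164), np.uint8(166), np.uint8(172), np.uint8(178), np.uint8(180), np.uint8(175), np.uint8(232), np.uint8(231), np.uint8(242), np.uint8(243), np.uint8(244), np.uint8(239), np.uint8(238), np.uint8(108), np.uint8(106)]
```

View pics/m13.png

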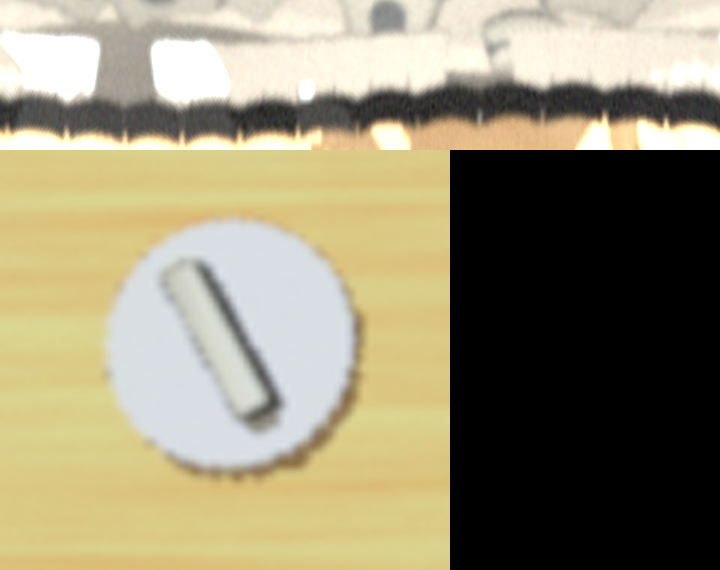

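move_arm:
  rows:
    - [34,-8,25,0,4]
    - [34,-20,60,0,8]
    - [34,-32,95,0,12]
    - [34,-45,130,0,16]
    - [40,-58,165,0,20]
    - [40,-70,200,0,25]
    - [40,-82,235,0,25]
    - [40,-95,265,0,25]
    - [40,-103,289,0,25]
    - [40,-103,289,0,25]

```text
time: 34.83
tool_pos: [0.5083, 0.2738, 0.2712]
tool_rot: [0.526, 0.85, 0.002, -0.002]
force: [-0.2, 0.5, -0.1]
finger_gap: 0.455
```

move_arm:
  rows:
    - [40,0,0,0,0]
    - [40,0,0,0,0]

```text
time: 35.0
tool_pos: [0.5122, 0.2665, 0.2697]
tool_rot: [0.53, 0.848, -0.001, 0.001]
force: [-0.4, -0.3, 0.2]
finger_gap: 0.457
```

Run:
```python
from h import *
import pickle
s=manip.get_state(); print(s['tool_pos'],s['q'],R.from_quat(s['tool_rot']).as_euler('xyz',degrees=True)[2])
M,im=snap('wrist','w14'); pickle.dump(M,open('M14','wb'))
q=pix([[.4527,.2388,.024]],'wrist',M)[0]; print(q)
x0,y0=int(q[0]-75),max(0,int(q[1]-75)); print(x0,y0)
cv2.imwrite('pics/m14.png',cv2.resize(im[y0:y0+150,x0:x0+150],(600,600),interpolation=cv2.INTER_CUBIC)[:,:,::-1])
# ring in top
M2,t=snap('top','t14'); g=t.max(2); q=pix([[.576,-.018,.112]],'top',M2)[0]
yy,xx=np.mgrid[:420,:560]; m=((g<70)&(np.hypot(xx-q[0],yy-q[1])<30)).astype(np.uint8)
c=max(cv2.findContours(m,cv2.RETR_EXTERNAL,cv2.CHAIN_APPROX_NONE)[0],key=cv2.contourArea)
w=world(c[:,0],'top',.112,M2)[:,:2].astype(np.float32)*1000
print(cv2.minEnclosingCircle(w),cv2.fitEllipse(w))
```

```text
[0.51215456 0.26652294 0.26974072] [-1.50206939e-03  7.91827849e-01 -1.05495555e+00  1.66927090e+00
  7.50666138e-01  1.14075024e+00  7.58575587e-01] 115.95004808067758
[276.36421563 130.098588  ]
201 55
((576.9046630859375, -28.712154388427734), 57.84162139892578) ((585.5194702148438, -23.534957885742188), (69.79534149169922, 100.61553192138672), 156.13490295410156)
```

View pics/m14.png

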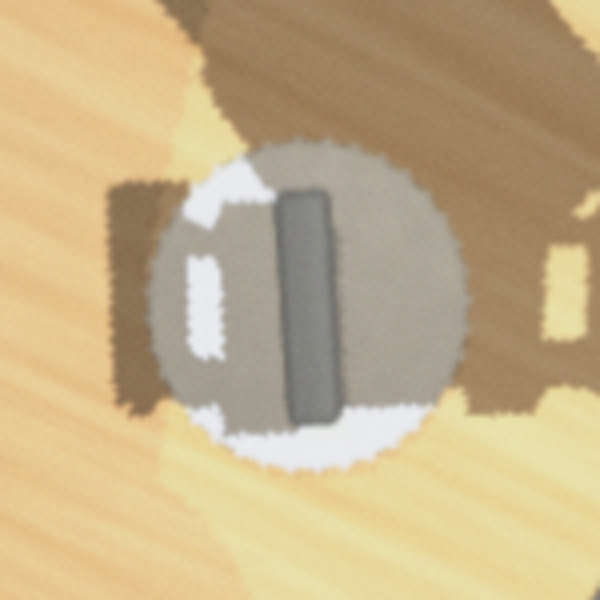

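Run:
```python
from h import *
import pickle
M=pickle.load(open('M14','rb'))
P=np.array([(277,192),(328,190),(340,420),(290,426)])/4+[201,55]
w=world(P,'wrist',.056,M)[:,:2]*1000; print(w, w.mean(0))
d=(w[0]+w[1]-w[2]-w[3]); print(np.degrees(np.arctan2(d[1],d[0])), np.hypot(*d)/2)
# plate circle z=.024
C=np.array([(148,300),(468,300),(308,140),(315,472),(190,190),(425,200),(190,418),(440,395)])/4+[201,55]
v=world(C,'wrist',.024,M)[:,:2]*1000; print(cv2.minEnclosingCircle(v.astype(np.float32)), cv2.fitEllipse(v.astype(np.float32)))
# ring again from w12, with grabbed outer black edge vs threshold
M=pickle.load(open('M12','rb')); g=cv2.imread('pics/w12.png').max(2); q=pix([[.5755,-.0175,.112]],'wrist',M)[0]
for T in (45,60,75):
    yy,xx=np.mgrid[:420,:560]; m=((g<T)&(np.hypot(xx-q[0],yy-q[1])<58)).astype(np.uint8)
    c=max(cv2.findContours(m,cv2.RETR_EXTERNAL,cv2.CHAIN_APPROX_NONE)[0],key=cv2.contourArea)
    h=cv2.convexHull(c)[:,0]; w=world(h,'wrist',.112,M)[:,:2].astype(np.float32)*1000; print(T,cv2.minEnclosingCircle(w),cv2.fitEllipse(w))
```

```text
[[429.44135193 219.82985751]
 [422.75587028 232.31438566]
 [478.15119252 263.63678912]
 [486.06557692 251.38089379]] [454.10349791 241.79048152]
-150.69572073378902 64.22898175264784
((454.92010498046875, 241.44668579101562), 50.247406005859375) ((454.861083984375, 241.56851196289062), (98.422607421875, 100.52304077148438), 140.82769775390625)
45 ((575.6790771484375, -16.974584579467773), 48.67985153198242) ((571.7838745117188, -19.500274658203125), (86.28720092773438, 95.15148162841797), 35.331722259521484)
60 ((575.9136962890625, -16.701547622680664), 49.05935287475586) ((575.7285766601562, -16.711206436157227), (97.1810073852539, 97.43861389160156), 76.10577392578125)
75 ((575.859375, -16.7119083404541), 49.367271423339844) ((575.7246704101562, -16.762042999267578), (97.85763549804688, 98.02831268310547), 31.350914001464844)
```

move_arm:
  rows:
    - [44,-30,-13,-20,3.3]
    - [44,-57.5,-25,-55,3.3]
    - [44,-57.5,-25,-95,3.3]
    - [44,-57.5,-25,-135,3.3]
    - [44,-57.5,-25,-170,3.3]
    - [44,-57.5,-25,-200,3.3]
    - [44,-57.5,-25,-220,3.3]
    - [44,-57.5,-25,-229,3.3]
    - [44,-57.5,-25,-229,3.3]
    - [44,-57.5,-25,-229,3.3]

```text
time: 35.93
tool_pos: [0.4547, 0.2425, 0.0412]
tool_rot: [0.506, 0.863, 0.0, 0.0]
force: [0.0, -0.1, 0.0]
finger_gap: 0.501
```

move_arm:
  rows:
    - [0,0,0,0,0]
    - [0,0,0,0,0]
    - [0,0,0,0,0]
    - [0,0,0,0,0]
    - [0,0,0,0,0]
    - [0,0,0,0,0]
    - [0,0,0,0,0]
    - [0,0,0,30,0]
    - [0,0,0,60,0]
    - [0,0,0,60,0]

```text
time: 36.77
tool_pos: [0.4551, 0.2457, 0.105]
tool_rot: [0.505, 0.863, 0.003, 0.001]
force: [0.0, 0.7, -0.5]
finger_gap: 0.179
```

Run:
```python
from h import *
s=manip.get_state(); print(s['tool_pos'],s['q'],R.from_quat(s['tool_rot']).as_euler('xyz',degrees=True)[2],s['force'])
# tub ring in saved top pictures
for n in ('t12','t14'):
    M=model('top'); t=cv2.imread(f'pics/{n}.png'); g=t.max(2); q=pix([[.5757,-.018,.112]],'top',M)[0]
    x0,y0=int(q[0])-26,int(q[1])-26
    print(n,q); 
    # white-ish/dark edge: fit circle by maximizing gradient along projected circle radius 50 z=.112
    G=cv2.GaussianBlur(g,(0,0),.8).astype(np.float32); th=np.radians(np.arange(0,360,3)); best=[]
    for cx in np.arange(.566,.586,.001):
        for cy in np.arange(-.028,-.008,.001):
            v=[]
            for r in (.046,.053):
                p=pix(np.c_[cx+r*np.cos(th),cy+r*np.sin(th),np.full(len(th),.112)],'top',M).astype(np.float32)
                v.append(cv2.remap(G,p[:,0].reshape(1,-1),p[:,1].reshape(1,-1),cv2.INTER_LINEAR)[0])
            best.append((np.clip(v[1]-v[0],0,60).mean(),cx,cy))
    print(sorted(best)[-3:])
```

```text
[0.45513019 0.24568557 0.10495558] [-0.08464581  0.93779305 -0.87223145  1.99218452  1.08949042  0.76909119
  0.44840772] 119.3917037333959 [ 0.04870048  0.74198666 -0.4728516 ]
t12 [294.84271388 205.78109776]
[(np.float32(54.52028), np.float64(0.576), np.float64(-0.01799999999999999)), (np.float32(54.78181), np.float64(0.577), np.float64(-0.01799999999999999)), (np.float32(54.825203), np.float64(0.577), np.float64(-0.01699999999999999))]
t14 [294.84271388 205.78109776]
[(np.float32(35.157814), np.float64(0.582), np.float64(-0.01799999999999999)), (np.float32(35.21612), np.float64(0.583), np.float64(-0.018999999999999993)), (np.float32(35.422314), np.float64(0.583), np.float64(-0.01799999999999999))]
```

move_arm:
  rows:
    - [0,0,-5,30,0]
    - [0,5,-20,65,-4]
    - [0,18,-50,95,-8]
    - [0,35,-85,115,-12]
    - [0,53,-120,125,-16]
    - [0,70,-155,125,-20]
    - [0,88,-190,125,-24]
    - [0,105,-225,125,-27.4]
    - [0,116,-250,125,-27.4]
    - [0,121,-260,125,-27.4]

```text
time: 37.6
tool_pos: [0.576, -0.0227, 0.2245]
tool_rot: [0.698, 0.716, -0.002, 0.001]
force: [0.2, -0.4, -1.7]
finger_gap: 0.181
```

move_arm:
  rows:
    - [0,0,0,0,0]
    - [0,0,0,0,0]
    - [0,0,0,0,0]
    - [0,0,0,0,0]

```text
time: 37.93
tool_pos: [0.5743, -0.014, 0.2263]
tool_rot: [0.693, 0.721, 0.0, -0.001]
force: [1.2, -0.1, -1.4]
finger_gap: 0.179
```

Run:
```python
from h import *
for i in range(3):
    s=manip.get_state(); print(s['tool_pos'],R.from_quat(s['tool_rot']).as_euler('xyz',degrees=True),s['force'],s['finger_gap']); cams.read_camera('top')
print(s['q'])
M,im=snap('wrist','w15'); M2,t=snap('side','s15')
```

```text
[ 0.57427867 -0.01397466  0.22627097] [-1.79990852e+02 -7.99942036e-02  9.22135528e+01] [ 1.23589598 -0.06798429 -1.40870272] 0.1786993207730948
[ 0.57443126 -0.01434122  0.22629257] [-1.79997285e+02 -5.54985782e-02  9.21859176e+01] [ 0.08825727  0.88974094 -0.79506714] 0.1779770748232727
[ 0.57455497 -0.01478981  0.22627342] [ 1.79999622e+02 -3.74420605e-02  9.21470153e+01] [-0.05062578 -0.45538606 -1.26420651] 0.1765208309916594
[ 0.45772681  0.8075982  -0.94107256  1.72827731  0.75823597  1.01327317
  0.84257209]
```

move_arm:
  rows:
    - [0,1,-2,-25,0]
    - [0,1,-2,-50,0]
    - [0,1,-2,-68,0]
    - [0,1,-2,-74,0]
    - [0,1,-2,-74,0]
    - [0,1,-2,-74,0]
    - [0,1,-2,-74,0]
    - [0,1,-2,-74,0]

```text
time: 38.85
tool_pos: [0.5769, -0.0184, 0.1531]
tool_rot: [0.695, 0.719, 0.001, 0.001]
force: [0.7, -0.2, 0.5]
finger_gap: 0.179
```

Run:
```python
from h import *
for i in range(2):
    s=manip.get_state(); print(s['tool_pos'],R.from_quat(s['tool_rot']).as_euler('xyz',degrees=True),s['force'],s['finger_gap']); cams.read_camera('top')
M,im=snap('side','s16')
q=pix([[.576,-.018,.12]],'side',M)[0]; h=50
a=im[int(q[1]-h):int(q[1]+h),int(q[0]-h):int(q[0]+h)]
cv2.imwrite('pics/m16.png',cv2.resize(a,(600,600),interpolation=cv2.INTER_CUBIC)[:,:,::-1])
```

```text
[ 0.57688716 -0.0183687   0.15309702] [ 1.79862006e+02 -3.89430577e-02  9.19496936e+01] [ 0.69477263 -0.15009672  0.47043395] 0.17875614044570354
[ 0.5767868  -0.01849252  0.152928  ] [ 1.79880995e+02 -3.10684078e-02  9.19438505e+01] [-0.36122033  0.61269746 -0.80782073] 0.17825292742996476
```

move_arm:
  rows:
    - [0,-1,1,-3,0]
    - [0,-1,1,-6,0]
    - [0,-1,1,-9,0]
    - [0,-1,1,-11,0]
    - [0,-1,1,-11,0]
    - [0,-1,1,-11,0]

```text
time: 39.5
tool_pos: [0.5755, -0.0174, 0.1408]
tool_rot: [0.695, 0.719, 0.001, -0.0]
force: [2.9, 0.6, -2.3]
finger_gap: 0.178
```

move_arm:
  rows:
    - [0,0,0,-2,0]
    - [0,0,0,-4,0]
    - [0,0,0,-6,0]
    - [0,0,0,-6,0]
    - [0,0,0,-6,0]

```text
time: 39.92
tool_pos: [0.5756, -0.0174, 0.1353]
tool_rot: [0.695, 0.719, 0.001, 0.0]
force: [3.4, 1.6, 0.5]
finger_gap: 0.179
```

move_arm:
  rows:
    - [0,1,0,-2,0]
    - [0,1,0,-4,0]
    - [0,1,0,-6,0]
    - [0,1,0,-7,0]
    - [0,1,0,-7,0]
    - [0,1,0,-7,0]

```text
time: 40.42
tool_pos: [0.5757, -0.0173, 0.1293]
tool_rot: [0.695, 0.719, -0.0, 0.0]
force: [-2.3, 0.7, 12.3]
finger_gap: 0.183
```

move_arm:
  rows:
    - [0,0,0,-1,0]
    - [0,0,0,-1,-6]
    - [0,0,0,-1,-12]
    - [0,0,0,-1,-18]
    - [0,0,0,-1,-24]
    - [0,0,0,-1,-30]

```text
time: 40.92
tool_pos: [0.577, -0.0174, 0.1293]
tool_rot: [0.858, 0.513, 0.001, 0.001]
force: [-0.3, -0.7, 16.7]
finger_gap: 0.181
```

move_arm:
  rows:
    - [0,0,0,0,-7]
    - [0,0,0,0,-14]
    - [0,0,0,0,-21]
    - [0,0,0,0,-28]
    - [0,0,0,0,-35]
    - [0,0,0,0,-42]
    - [0,0,0,0,-49]
    - [0,0,0,0,-56]
    - [0,0,0,0,-61]
    - [0,0,0,0,-61]

```text
time: 41.75
tool_pos: [0.577, -0.0178, 0.1293]
tool_rot: [1.0, 0.007, 0.001, 0.001]
force: [-1.1, 0.8, 17.1]
finger_gap: 0.177
```

Run:
```python
from h import *
s=manip.get_state(); print(s['tool_pos'],R.from_quat(s['tool_rot']).as_euler('xyz',degrees=True),s['force'],s['moment'],s['finger_gap'],s['q'])
```

```text
[ 0.57700137 -0.0177882   0.12926836] [ 1.79905697e+02 -1.67475453e-01  7.76172597e-01] [-1.13356958  0.79334246 17.07825563] [-0.06422153  0.08576941  0.10075422] 0.17727948509935013 [ 0.20319089  0.82745717 -0.44008538  1.81008568  0.56560384  0.62933051
 -0.56497747]
```

move_arm:
  rows:
    - [0,0,0,2,0]
    - [0,0,0,4,0]
    - [0,0,0,6,0]
    - [0,0,0,6,0]
    - [0,0,0,6,0]

```text
time: 42.17
tool_pos: [0.5767, -0.0179, 0.1335]
tool_rot: [1.0, 0.008, 0.001, 0.0]
force: [3.0, 0.6, 5.1]
finger_gap: 0.182
```

move_arm:
  rows:
    - [40,0,0,0,0]
    - [40,0,0,0,0]
    - [40,0,0,0,0]
    - [40,0,0,0,0]
    - [40,0,0,25,0]
    - [40,0,0,60,0]
    - [40,0,0,95,0]
    - [40,0,-30,120,0]
    - [40,0,-60,125,0]
    - [40,0,-75,125,0]

```text
time: 43.0
tool_pos: [0.5765, -0.0971, 0.2599]
tool_rot: [1.0, 0.006, 0.001, 0.002]
force: [0.2, -1.8, 0.2]
finger_gap: 0.448
```

move_arm:
  rows:
    - [40,0,0,0,0]
    - [40,0,0,0,0]
    - [40,0,0,0,0]

```text
time: 43.25
tool_pos: [0.5755, -0.0911, 0.2575]
tool_rot: [1.0, 0.009, -0.001, -0.001]
force: [-0.4, 0.6, -0.3]
finger_gap: 0.454
```

Run:
```python
from h import *
s=manip.get_state(); print(s['tool_pos'],s['force'])
M,im=snap('wrist','w17'); M2,t=snap('side','s17')
q=pix([[.5765,-.0175,.12]],'wrist',M)[0];r=pix([[.55,-.1,.05]],'side',M2)[0];print(q,r)
f=lambda im,p,h:cv2.resize(im[max(0,int(p[1]-h)):int(p[1]+h),int(p[0]-h):int(p[0]+h)],(400,400),interpolation=cv2.INTER_CUBIC)
cv2.imwrite('pics/m17.png',np.hstack([f(im,q,80),f(t,r,90)])[:,:,::-1])
```

```text
[ 0.5755001  -0.09112865  0.25749568] [-0.35506265  0.58148772 -0.3335722 ]
[278.13314431 121.51782822] [307.30721348 212.05945166]
```

View pics/m17.png

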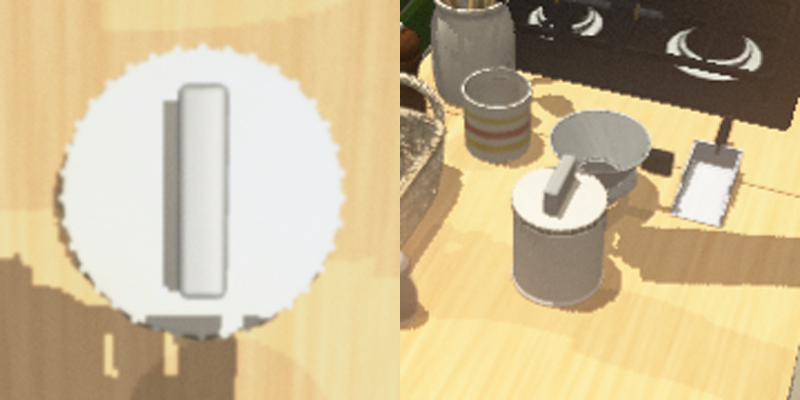

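Run:
```python
from h import *
M,im=snap('wrist','w18'); q=pix([[.5765,-.0175,.12]],'wrist',M)[0]
hsv=cv2.cvtColor(im,cv2.COLOR_RGB2HSV); m=((hsv[:,:,1]<30)&(hsv[:,:,2]>150)).astype(np.uint8)
c=max(cv2.findContours(m,cv2.RETR_EXTERNAL,cv2.CHAIN_APPROX_NONE)[0],key=lambda c:cv2.contourArea(c)*(cv2.pointPolygonTest(c,(float(q[0]-25),float(q[1])),False)>=0))
for z in (.112,.117,.128): print(z,cv2.minEnclosingCircle((world(c[:,0],'wrist',z,M)[:,:2]*1000).astype(np.float32)))
print(manip.job_done())
```

```text
0.112 ((576.9002075195312, -15.454407691955566), 51.47946548461914)
0.117 ((576.8632202148438, -15.631107330322266), 50.5517692565918)
0.128 ((576.7819213867188, -16.01915168762207), 48.5109748840332)
the job is handed in; nothing more can be done
None
```

The job is handed in at about 43 s of the 200 s. As far as my checks show, everything is done, but I got no verdict back.

- **Tablets:** The moves cannot tilt the tool, so I emptied the scoop by jerking it over the funnel instead of tipping it. Two of its four tablets fell in. The other two landed on the worktop, so I picked them up, along with the three loose ones, and dropped them through the funnel. One of the two was missed on the first try because I lifted before the fingers had closed. Later pictures showed no tablet left on the worktop and a low pile in the tub. I could not count all seven or measure the height of the pile.
- **Funnel and scoop:** The funnel stands upright beside the tub, its axis about 148 mm from the tub's. The empty scoop lies flat.
- **Lid:** The lugs went into the slots. I pressed the lid to about 88 mm at 12–17 N, turned it about 91° clockwise, eased it up to about 92.5 mm and let go. The last picture shows it level, with the bar square to the slots. The plate measured about 2 mm from my estimate of the tub centre (limit 4 mm), and its apparent size fits the locked height. I saw no separate sign of a click and did not do a pull test.
- **Bystanders:** The robot did not come near the mug or the salt shaker. In the last picture the mug is upright in its place.

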